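Shut and lock the airbrush air block

ROBOT

A 6-joint arm with a two-finger parallel gripper is mounted at the origin on a cart in front of the work surface, level with it; the furniture and walls round the work are solid. World frame = base frame: x ahead of the robot, y to its left, z up, the work surface at z = 0. Lengths are in m, angles in rad, forces in N, time in s.
With the tool pointing down it reaches from about 0.375 to 0.925 m from the base axis. Payload 5.7 kg.
Tool frame: the origin (TCP) lies midway between the tips of the shut fingers; the grasp point (between the pads) lies 19 mm behind it (ctrl.tcp_to_grasp is the distance from the TCP to the grasp point, in m); x points along the fingers, z is the direction in which the jaws open and shut, and the axes are right-handed (so a half turn about x gives the same grasp; the last joint's range is limited). The gripper opens to 85 mm and grips with 20 to 120 N. Pads are 22 mm wide; open, the fingers measure 114 mm over their backs; the gripper's body (76 mm by 85 mm) begins 54 mm behind the grasp point. The pads swing forward as they close: fully open they stand 13 mm farther back than shut.
Start: joints at [-1.406, 0.359, 1.51, -0, 1.272, -0.115], TCP at [0.166, -0.577, 0.231] pointing down, gripper open.
Joint ranges: [-2.97, 2.97], [-1.01, 2.36], [0.21, 2.38], [-0.96, 4.11], [0.2, 2.71], [-2.98, 2.98]. Speed limits (rad/s): [2.39, 2.39, 3.14, 3.14, 3.14, 3.14].

INTERFACE

Orientations are given as a rotation vector (axis times angle).
In Python, from workcell import ctrl, imaging, workorder gives the robot as it stands. The module is installed in compiled form; this text tells all that it offers.
- The arm moves only by the tool step_arm, never from a script. Its argument "series" is a list that holds one entry, the list of rows, each a list of 7 numbers: the shift along the tool's x, y, z in cm, then the turn, a rotation vector about the tool's x, y, z in degrees, then the opening, from -1 (shut) to 1 (fully open). In form: [[[x, y, z, rx, ry, rz, hand], ...]]. A call has 1 to 12 rows; each row is the pose to reach, as a shift and turn from the pose measured when the call began, along the tool's axes at that moment; what a row does not reach only later rows make up. A row lasts 1/8 s, in which the tool goes at most 62.5 mm and 10.7 degrees, less where a joint would pass 70% of its speed; a pose out of reach is approached as far as the arm can. A call with a gripper value outside its range is refused whole. The fingers move at their own pace and stop on an object; "squeeze" is the grip in N (left out, the last holds). Time passes only in rows, so rows that repeat a pose let the fingers close. It gives the time, the measured TCP pose, the force and the opening at its end, in the units of the state.
- ctrl.sense(): the state, without advancing time (a new reading comes with each control period).
- imaging.capture(name): name is "scene" or "top" or "wrist"; returns a dict with "img" (420x560x3 uint8, red, green, blue), "vertical_fov" (degrees; the focal length in pixels is half the picture's height over the tangent of half this angle, whatever the lens; pixels are square), "cx", "cy" (the principal point, pixels), "R" (3x3) and "t" (3): a world point X has camera coordinates R X + t. Camera axes: x right, y down, z forward; pixel columns grow to the right and rows downward; lengths in m; the calibration is good to about 2 mm. A picture is of the moment at which its call begins. There is no depth.
- workorder.finish_job(): hands the job in, once; it reports no verdict.
The state is a dict: "t": time; "joint_positions": joint angles; "joint_velocities": joint speeds; "effort": joint torques, N m; "position": TCP position; "eef_rot": TCP orientation; "wrist_force": force on the tool from outside, world axes, zero at the start; "wrist_torque": the same for the moment, N m; "finger_gap": finger opening in m.
Only numpy, scipy, OpenCV 4.12 (cv2) and the standard library are available. Lean on these libraries where they do the work, as an engineer would, in place of code of your own. Each camera call takes 0.05 s, during which the arm holds its last target. There are 200 camera calls.

TASK

Make the airbrush air block safe for a tool change: first turn the red main lever clockwise (seen from above) until it is fully shut against its inner stop, then turn the blue selector lever anticlockwise until it is fully against its own inner stop, where its brass finger locks the main lever. Each lever is clamped on its shaft at an angle of its own, so feel for the stops: bring each lever right up against its stop without forcing it, and leave it there. Leave the two ink bottles and the grey cup beside the block alone.

Things in the scene. Friction and masses are not known exactly. Their poses are not given: they have to be found in the camera images.
- air_block: Grey air block fixed to the desk, 130 x 240 mm (its x, y), deck 50 mm up; origin: centre of its underside, z up. Red main lever at its y = +50 mm, blue selector at y = -50 mm. On the deck a D-shaped steel cam (radius 50 mm) on the main shaft blocks the selector's brass finger (70 mm long) 0.4 to 0.6 rad short of the selector's stop until the main lever is shut and the cam's flat faces the finger.
- main_axis (a point): Fixed point on the upright turning axis of the red main lever, 100 mm above the desk, level with the middle of its grip; axes as the air block's.
- selector_axis (a point): Fixed point on the upright turning axis of the blue selector lever, 100 mm above the desk, level with the middle of its grip; axes as the air block's.
- main_grip (a point): Middle of the red main lever's upright round grip: 16 mm thick, free from 81 to 122 mm above the desk, 56 mm from the axis. Starts 0.35 rad anticlockwise to 0.75 rad clockwise of the block's +y, turns clockwise (from above) to a rubber-faced inner stop within 0.35 rad of the block's +x. Friction 5 to 6 N at the grip; stays where left. Pushing the grip over 15 N beyond the friction is forcing.
- selector_grip (a point): Middle of the blue selector lever's upright round grip, sizes and friction as the red one. Starts 0.3 rad clockwise to 0.75 rad anticlockwise of the block's -x, turns anticlockwise (from above) to a rubber-faced inner stop within 0.3 rad of the block's -y. Pushing over 15 N beyond the friction against stop or cam is forcing.
- ink_yellow: Yellow ink bottle with black dropper cap, 40 mm wide, 70 mm high, loose, behind the block; origin at the centre of its foot. Leave alone.
- ink_green: Green ink bottle with black dropper cap, 40 mm wide, 70 mm high, loose, on the robot's side of the block; origin at the centre of its foot. Leave alone.
- grey_cup: Grey cup, 72 mm wide, 50 mm high, loose, behind the block; origin at the centre of its foot. Leave alone.

How it is judged:
On the way, in this order (a step that is already met when the one before it is completed fails the run):
1. the red main lever is shut, against its inner stop (distance between main_dog and main_stop_pin below 0.012 m), for 0.2 s.
2. with the main lever shut, the blue selector lever is against its inner stop (distance between main_dog and main_stop_pin below 0.013 m and distance between selector_dog and selector_stop_pin below 0.012 m), for 0.2 s.
At the end, for the whole second after the job is handed in: Both levers rest against their inner stops: each within 0.06 rad (3 mm at 50 mm radius) of touching, 0.04 rad when first brought home; bottles and cup at rest where they stood (distance between main_dog and main_stop_pin below 0.013 m and distance between selector_dog and selector_stop_pin below 0.013 m and linear speed of each of ink_yellow, ink_green, grey_cup below 0.02 m/s).
It fails at once if the main lever is forced against its stop (over 18 N at 50 mm radius) (contact force between main_dog and main_stop_pin above 18 N).
It fails at once if the selector lever is forced against its stop (over 18 N at 50 mm radius) (contact force between selector_dog and selector_stop_pin above 18 N).
It fails at once if the brass finger is forced against the cam (over 18 N) (contact force between selector_finger and main_cam above 18 N).
It fails at once if a bottle or the cup is moved more than 15 mm (distance of any of ink_yellow, ink_green, grey_cup from where it was at the start of the episode above 0.015 m).
It also fails if it takes over 72 s, if anything falls off the work surface, if the arm or the gripper's body presses on something with over 40 N, if the wrist force passes 120 N, or if a joint passes its speed limit or range.

## Working session

There is one attempt and no reset: what is moved stays moved. The work goes in short steps, Python scripts to look and compute and a tool call to move; the robot and the scene stay as the last step left them, time stands still between calls to the robot, and variables do not carry over. Pictures are saved under pics/ and viewed, about 8 in all and at most 12, crops included, and the job is handed in when it is done.

Besides the shell and the picture viewer there is one more tool, called after "Emit:" by a JSON object that holds its "op" and its "data", one argument or row to a line. step_arm: Moves the arm, as the interface text tells. Its arguments: {"type":"object","properties":{"series":{"type":"array"},"squeeze":{"type":"number"}},"required":["series"]}

```bash
mkdir -p pics; cat > h.py <<'E'
import numpy as np, cv2
from workcell import ctrl, imaging, workorder
def cap(n,f=None):
    c=imaging.capture(n)
    if f: cv2.imwrite('pics/'+f,c['img'][:,:,::-1])
    return c
def ray(c,u,v,z):
    f=c['img'].shape[0]/2/np.tan(np.radians(c['vertical_fov'])/2)
    R=np.array(c['R']);t=np.array(c['t'])
    d=R.T@np.array([(u-c['cx'])/f,(v-c['cy'])/f,1]);o=-R.T@t
    return o+d*(z-o[2])/d[2]
def proj(c,X):
    f=c['img'].shape[0]/2/np.tan(np.radians(c['vertical_fov'])/2)
    p=np.array(c['R'])@np.array(X)+np.array(c['t']);return np.array([c['cx']+f*p[0]/p[2],c['cy']+f*p[1]/p[2]])
def blobs(c,name,lo,hi,amin=30):
    h=cv2.cvtColor(c['img'],cv2.COLOR_RGB2HSV);m=cv2.inRange(h,np.array(lo),np.array(hi))
    n,l,s,ce=cv2.connectedComponentsWithStats(m)
    return [(name,s[i].tolist(),ce[i].round(1).tolist()) for i in range(1,n) if s[i][4]>amin]
E
python3 - <<'E'
from h import *
s=ctrl.sense();print(s['position'],s['eef_rot'],s['wrist_force'],s['finger_gap'],s['t'],ctrl.tcp_to_grasp)
for n in('top','scene'):
    c=cap(n,n+'0.png');print(n,-np.array(c['R']).T@c['t'],np.array(c['R']).round(2).tolist(),c['vertical_fov'])
    for a in(('red',(0,130,60),(8,255,255)),('red2',(172,130,60),(180,255,255)),('blue',(100,120,50),(130,255,255)),('green',(45,90,40),(85,255,255)),('yel',(22,120,60),(35,255,255))):
        for b in blobs(c,*a):print(b,ray(c,*b[2],.1).round(3))
E
```

```text
[ 0.16558155 -0.5759902   0.23045868] [ 1.00189771  1.33002026 -0.99979818] [ 0.51411787  1.03605191 -0.27267232] 0.08548404100454608 0.0 0.0187
top [0.46762043 0.15532287 0.94533642] [[0.02, -1.0, 0.02], [-0.99, -0.02, -0.1], [0.1, -0.02, -0.99]] 54.558148154525355
('red', [59, 0, 501, 351, 104402], [323.0, 195.5]) [0.598 0.053 0.1  ]
('red', [213, 7, 29, 33, 365], [229.7, 25.9]) [0.967 0.261 0.1  ]
('red', [387, 39, 173, 26, 1867], [482.4, 55.6]) [ 0.917 -0.294  0.1  ]
('red', [134, 100, 19, 16, 189], [142.8, 107.5]) [0.778 0.44  0.1  ]
('red', [258, 234, 26, 13, 172], [270.0, 239.6]) [0.503 0.162 0.1  ]
('red2', [392, 21, 13, 7, 47], [397.9, 24.3]) [ 0.983 -0.108  0.1  ]
('red2', [363, 62, 20, 29, 133], [372.1, 78.0]) [ 0.858 -0.051  0.1  ]
('blue', [382, 61, 11, 10, 50], [385.7, 64.5]) [ 0.89  -0.081  0.1  ]
('blue', [112, 78, 59, 58, 1530], [144.2, 109.9]) [0.772 0.436 0.1  ]
('blue', [419, 174, 11, 11, 67], [423.7, 178.9]) [ 0.639 -0.161  0.1  ]
('blue', [334, 239, 21, 24, 208], [343.7, 251.9]) [0.481 0.008 0.1  ]
('green', [452, 63, 67, 45, 1494], [488.8, 83.0]) [ 0.855 -0.306
[... 1087 characters left out ...]
  ]
('blue', [41, 158, 70, 65, 2375], [78.1, 194.2]) [0.727 0.461 0.1  ]
('blue', [338, 167, 36, 23, 336], [359.6, 179.9]) [0.472 0.012 0.1  ]
('green', [337, 11, 38, 58, 1206], [355.6, 36.9]) [ 0.856 -0.306  0.1  ]
('green', [285, 35, 13, 18, 138], [291.6, 42.8]) [ 0.924 -0.153  0.1  ]
('green', [356, 57, 10, 7, 43], [360.6, 59.9]) [ 0.77  -0.249  0.1  ]
('green', [342, 252, 21, 16, 154], [351.3, 261.5]) [0.343 0.14  0.1  ]
('yel', [166, 47, 24, 32, 522], [175.7, 61.1]) [1.011 0.127 0.1  ]
('yel', [338, 85, 33, 25, 82], [354.2, 97.3]) [ 0.667 -0.141  0.1  ]
('yel', [175, 107, 13, 5, 40], [180.1, 109.2]) [0.842 0.199 0.1  ]
('yel', [291, 158, 17, 16, 151], [299.0, 165.9]) [0.564 0.085 0.1  ]
```

View pics/top0.png

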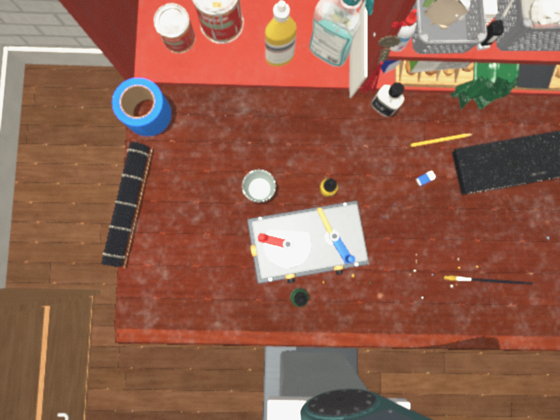

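View pics/scene0.png

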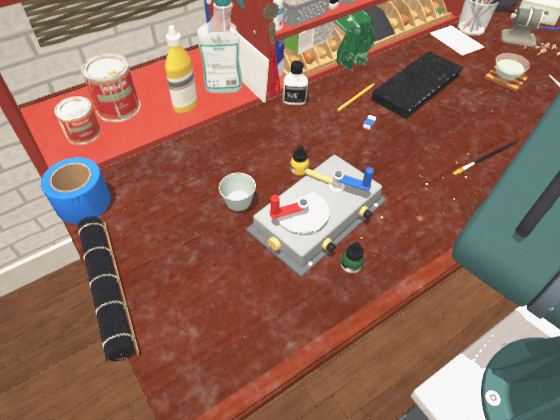

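Top view: the block spans corners near (248,218), (358,202), (368,265) and (258,282). The red grip is at (263,238) with its hub at (288,244); the blue grip is at (350,259) with its hub at (335,237). The cup is at (259,186), yellow bottle at (329,187) and green bottle at (299,297).

```bash
python3 - <<'E'
from h import *
T=cap('top');S=cap('scene')
for n,p in dict(A=(248,218),B=(358,202),C=(368,265),D=(258,282)).items():
    print(n,ray(T,*p,.05).round(3),ray(T,*p,.0).round(3))
for n,p,z in(('redhub',(288,244),.085),('bluehub',(335,237),.085),('redgrip',(263,238),.122),('bluegrip',(350,259),.122),('cup',(259,186),.05),('yel',(329,187),.07),('grn',(299,297),.07)):
    X=ray(T,*p,z);print(n,X.round(3),'scene px',proj(S,X).round(0))
a=cv2.resize(T['img'][190:295,230:380],None,fx=5,fy=5,interpolation=cv2.INTER_CUBIC)
cv2.imwrite('pics/c1.png',a[:,:,::-1])
a=cv2.resize(S['img'][140:280,235:395],None,fx=4,fy=4,interpolation=cv2.INTER_CUBIC)
cv2.imwrite('pics/c2.png',a[:,:,::-1])
E
```

```text
A [0.551 0.212 0.05 ] [0.556 0.215 0.   ]
B [ 0.593 -0.032  0.05 ] [ 0.6   -0.042  0.   ]
C [ 0.454 -0.054  0.05 ] [ 0.453 -0.066  0.   ]
D [0.412 0.186 0.05 ] [0.409 0.188 0.   ]
redhub [0.495 0.124 0.085] scene px [303. 202.]
bluehub [0.512 0.024 0.085] scene px [340. 175.]
redgrip [0.505 0.176 0.122] scene px [277. 198.]
bluegrip [ 0.467 -0.001  0.122] scene px [368. 171.]
cup [0.623 0.19  0.05 ] scene px [238. 186.]
yel [0.622 0.036 0.07 ] scene px [301. 150.]
grn [0.384 0.098 0.07 ] scene px [353. 242.]
```

View pics/c1.png

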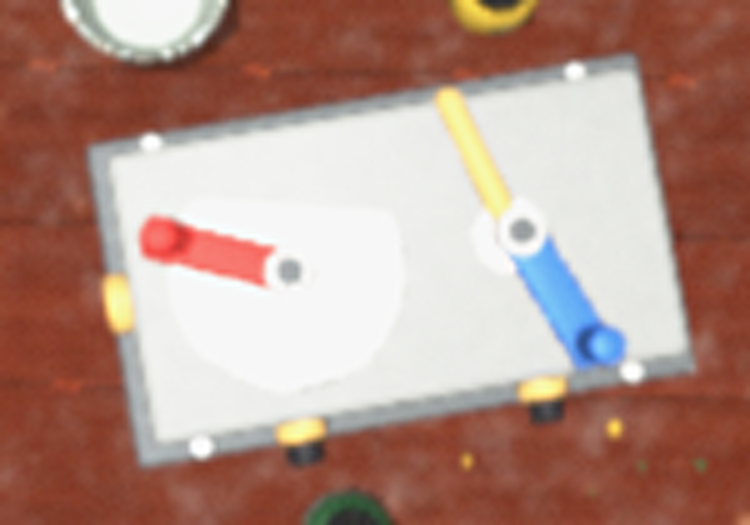

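View pics/c2.png

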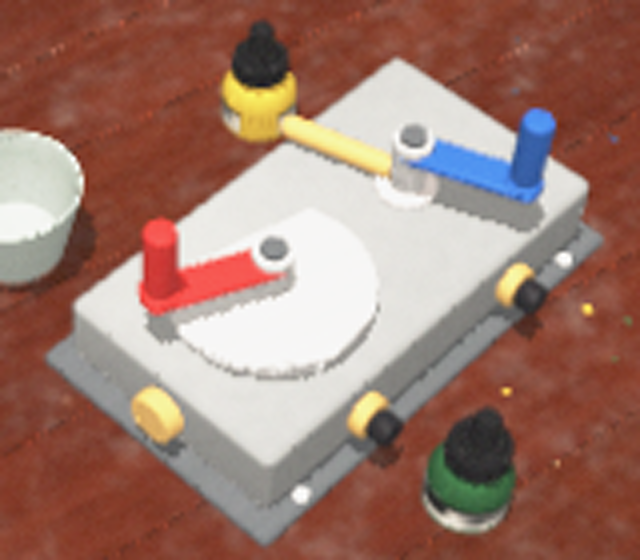

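```bash
cat >> h.py <<'E'
from scipy.spatial.transform import Rotation as Ro
def plan(*wps):
    """wps: (x,y,z,jaw_deg) with the tool down -> row numbers from present pose"""
    s=ctrl.sense();R=Ro.from_rotvec(s['eef_rot']);p=np.array(s['position'])
    print('t',round(s['t'],2),'pos',p.round(4),'F',np.round(s['wrist_force'],1),'gap',round(s['finger_gap'],4),'toolz deg',np.degrees(np.arctan2(*R.as_matrix()[[1,0],2])).round(1),'j6',round(s['joint_positions'][5],2))
    for x,y,z,a in wps:
        best=None
        for k in(a,a+180):
            zt=np.array([np.cos(np.radians(k)),np.sin(np.radians(k)),0]);xt=np.array([0,0,-1.]);M=np.column_stack([xt,np.cross(zt,xt),zt])
            d=(R.inv()*Ro.from_matrix(M)).as_rotvec(degrees=True)
            print((R.inv().apply(np.array([x,y,z])-p)*100).round(2),d.round(1),'jaw',k%360)
E
python3 - <<'E'
from h import *
T=cap('top');S=cap('scene')
def tri(a,b):
    A=[]
    for c,(u,v) in((T,a),(S,b)):
        o=-np.array(c['R']).T@c['t'];d=ray(c,u,v,0)-o;d/=np.linalg.norm(d);A.append((o,np.eye(3)-np.outer(d,d)))
    return np.linalg.solve(sum(P for o,P in A),sum(P@o for o,P in A))
g={}
for n,a,b in(('rg',(262.2,237),(275,197.2)),('rh',(287.8,244),(303.5,202)),('bh',(334.4,236),(338.2,173.8)),('bg',(350.6,257.6),(369.5,170))):
    g[n]=tri(a,b);print(n,g[n].round(4))
for a,b in(('rh','rg'),('bh','bg')):
    d=(g[b]-g[a])[:2];print(np.linalg.norm(d),np.degrees(np.arctan2(d[1],d[0])))
d=(g['rh']-g['bh'])[:2];print('hubs',np.linalg.norm(d),'yaw',np.degrees(np.arctan2(d[1],d[0]))-90)
plan((.45,-.2,.231,-11),(.505,.176,.231,-11))
E
```

```text
rg [0.5072 0.1781 0.1236]
rh [0.4949 0.1241 0.0868]
bh [0.5143 0.0263 0.0873]
bg [ 0.4684 -0.0031  0.1213]
0.05539574291785024 77.132935050977
0.054466217948759804 -147.38842221244403
hubs 0.09970371470760753 yaw 11.196081179232323
t 0.3 pos [ 0.1656 -0.5764  0.2309] F [ 0.1  0.6 -0.2] gap 0.0854 toolz deg -74.0 j6 -0.12
[ 2.000e-02  3.772e+01 -2.833e+01] [-63.  -0.  -0.] jaw 349
[ 2.000e-02  3.772e+01 -2.833e+01] [117.  -0.   0.] jaw 169
[ 5.000e-02  5.339e+01 -6.295e+01] [-63.  -0.  -0.] jaw 349
[ 5.000e-02  5.339e+01 -6.295e+01] [117.  -0.   0.] jaw 169
```

Emit:
{"op": "step_arm", "data": {
  "series": [
    [[0,20,-14,-20,0,0,0],[0,37.7,-28.3,-40,0,0,-0.1],[0,37.7,-28.3,-50,0,0,-0.1],[0,37.7,-28.3,-65,0,0,-0.1],[0,37.7,-28.3,-65,0,0,-0.1],[0,37.7,-28.3,-65,0,0,-0.1],[0,53.6,-63.1,-65,0,0,-0.1],[0,53.6,-63.1,-65,0,0,-0.1],[0,53.6,-63.1,-65,0,0,-0.1],[0,53.6,-63.1,-65,0,0,-0.1],[0,53.6,-63.1,-65,0,0,-0.1],[0,53.6,-63.1,-65,0,0,-0.1]]
  ],
  "squeeze": 20
}}

```text
t: 1.8
position: [0.4838, 0.0881, 0.2317]
eef_rot: [0.123, 1.566, -0.122]
wrist_force: [1.8, -1.0, 1.1]
finger_gap: 0.0388
```

```bash
python3 - <<'E'
from h import *
plan((.507,.177,.16,-13),(.507,.177,.09,-13))
c=cap('wrist','w1.png');print(c['vertical_fov'],proj(c,(.507,.177,.122)))
E
```

```text
t 1.8 pos [0.4838 0.0881 0.2317] F [ 1.8 -1.   1.1] gap 0.0388 toolz deg -9.0 j6 0.2
[7.18 9.14 0.9 ] [ 4.  0. -0.] jaw 347
[7.18 9.14 0.9 ] [-1.76e+02  1.00e-01  1.00e-01] jaw 167
[14.18  9.13  0.9 ] [ 4.  0. -0.] jaw 347
[14.18  9.13  0.9 ] [-1.76e+02  1.00e-01  1.00e-01] jaw 167
58.12003898637117 [295.44947606  66.86051907]
```

View pics/w1.png

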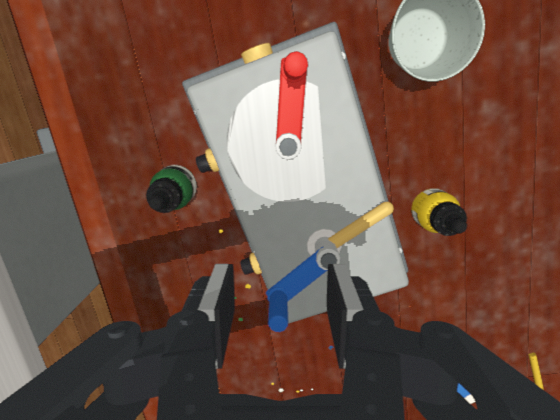

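Wrist view: the red grip is at (295,64), predicted at (295,67), and its hub is at (288,147). The measurement is good, so I'm going over it and down.

Emit:
{"op": "step_arm", "data": {
  "series": [
    [[0,5,0.9,4,0,0,-0.1],[0,9.1,0.9,4,0,0,-0.1],[0,9.1,0.9,4,0,0,-0.1],[5,9.1,0.9,4,0,0,-0.1],[9,9.1,0.9,4,0,0,-0.1],[12,9.1,0.9,4,0,0,-0.1],[14.3,9.1,0.9,4,0,0,-0.1],[14.3,9.1,0.9,4,0,0,-0.1]]
  ]
}}

```text
t: 2.85
position: [0.5069, 0.1833, 0.0881]
eef_rot: [0.18, 1.566, -0.172]
wrist_force: [0.1, 0.9, -0.6]
finger_gap: 0.0383
```

```bash
cat >> h.py <<'E'
def arc(C,r,phi,sgn,off):
    """TCP pose with pushing pad face touching the grip at lever angle phi (deg); sgn +1 anticlockwise; off=tool centre ahead of grip"""
    a=np.radians(phi);g=np.array(C)+r*np.array([np.cos(a),np.sin(a)])
    tg=sgn*np.array([-np.sin(a),np.cos(a)]);p=g+off*tg
    return p[0],p[1],.089,np.degrees(np.arctan2(tg[1],tg[0]))
def show(C,r,sgn,off,phis):
    s=ctrl.sense();R=Ro.from_rotvec(s['eef_rot']);p=np.array(s['position']);d=p[:2]-C
    print('t',round(s['t'],2),'pos',p.round(4),'F',np.round(s['wrist_force'],1),'gap',round(s['finger_gap'],4),'polar',np.linalg.norm(d).round(4),np.degrees(np.arctan2(d[1],d[0])).round(2),'jaw',np.degrees(np.arctan2(*R.as_matrix()[[1,0],2])).round(1))
    for ph in phis:
        x,y,z,k=arc(C,r,ph,sgn,off)
        zt=np.array([np.cos(np.radians(k)),np.sin(np.radians(k)),0]);xt=np.array([0,0,-1.]);M=np.column_stack([xt,np.cross(zt,xt),zt])
        print(ph,(R.inv().apply(np.array([x,y,z])-p)*100).round(2),(R.inv()*Ro.from_matrix(M)).as_rotvec(degrees=True).round(1))
E
python3 - <<'E'
from h import *
show((.495,.124),.056,-1,.011,[77,70,60,50,40,35,30])
E
```

```text
t 2.85 pos [0.5069 0.1833 0.0881] F [ 0.1  0.9 -0.6] gap 0.0383 polar 0.0604 78.69 jaw -12.9
77 [-0.1  -0.44  1.28] [ 0.1 -0.1 -0.3]
70 [-0.1  -0.62  1.95] [ 7.1 -0.2 -0.3]
60 [-0.1  -1.01  2.86] [17.1 -0.2 -0.3]
50 [-0.11 -1.56  3.7 ] [27.1 -0.2 -0.2]
40 [-0.11 -2.24  4.42] [37.1 -0.2 -0.2]
35 [-0.11 -2.63  4.74] [42.1 -0.2 -0.2]
30 [-0.12 -3.04  5.02] [47.1 -0.2 -0.2]
```

Emit:
{"op": "step_arm", "data": {
  "series": [
    [[-0.1,-0.4,1.3,0,0,0,-0.1],[-0.1,-0.6,1.95,7,0,0,-0.1],[-0.1,-0.8,2.4,12,0,0,-0.1],[-0.1,-1.0,2.86,17,0,0,-0.1],[-0.1,-1.3,3.3,22,0,0,-0.1],[-0.1,-1.56,3.7,27,0,0,-0.1],[-0.1,-1.9,4.05,32,0,0,-0.1],[-0.1,-2.1,4.25,35,0,0,-0.1],[-0.1,-2.1,4.25,35,0,0,-0.1]]
  ]
}}

```text
t: 3.98
position: [0.5436, 0.1531, 0.0898]
eef_rot: [0.658, 1.475, -0.65]
wrist_force: [-3.9, 3.1, -1.2]
finger_gap: 0.0386
```

```bash
python3 - <<'E'
from h import *
show((.495,.124),.056,-1,.011,[40,35,32,30,28,26])
T=cap('top')
for b in blobs(T,'red',(0,200,120),(5,255,255)): 
    if 240<b[2][0]<320 and 190<b[2][1]<280: print(b,ray(T,*b[2],.1))
a=cv2.resize(T['img'][170:295,230:380],None,fx=5,fy=4.8)
cv2.imwrite('pics/c3.png',a[:,:,::-1])
E
```

```text
t 3.98 pos [0.5436 0.1531 0.0898] F [-3.9  3.1 -1.2] gap 0.0386 polar 0.0567 30.92 jaw -47.9
40 [ 0.08 -0.01  0.21] [ 2.1 -0.3 -0.2]
35 [ 0.08 -0.14  0.68] [ 7.1 -0.3 -0.1]
32 [ 0.08 -0.24  0.97] [10.1 -0.3 -0.1]
30 [ 0.07 -0.32  1.15] [12.1 -0.4 -0.1]
28 [ 0.07 -0.4   1.33] [14.1 -0.4 -0.1]
26 [ 0.07 -0.49  1.51] [16.1 -0.4 -0.1]
```

View pics/c3.png

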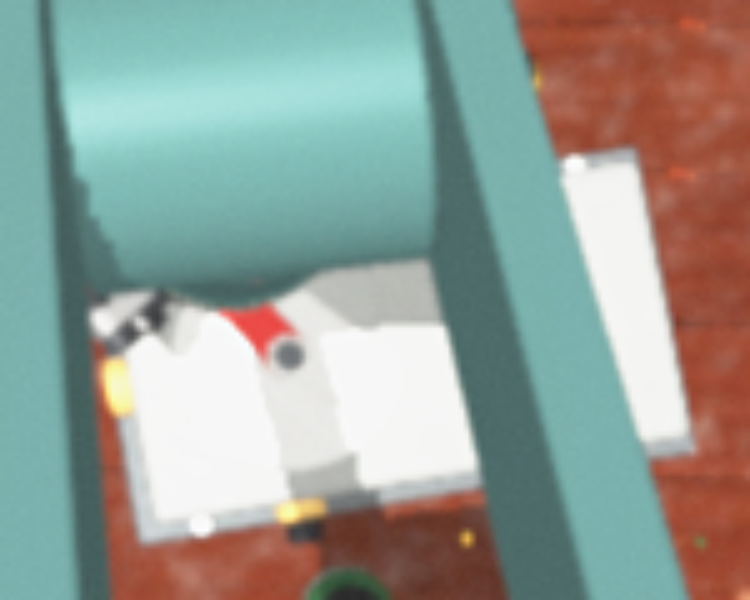

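Emit:
{"op": "step_arm", "data": {
  "series": [
    [[0,-0.03,0.25,2,0,0,-0.1],[0,-0.07,0.45,4,0,0,-0.1],[0,-0.12,0.65,6.5,0,0,-0.1],[0,-0.12,0.65,6.5,0,0,-0.1]]
  ]
}}

```text
t: 4.53
position: [0.5466, 0.1474, 0.09]
eef_rot: [0.745, 1.447, -0.737]
wrist_force: [-3.6, 3.0, -1.8]
finger_gap: 0.0386
```

```bash
cat > a.py <<'E'
from h import *
show((.495,.124),.056,-1,.011,[])
E
python3 a.py
```

```text
t 4.53 pos [0.5466 0.1474 0.09  ] F [-3.6  3.  -1.8] gap 0.0386 polar 0.0567 24.41 jaw -54.4
```

Emit:
{"op": "step_arm", "data": {
  "series": [
    [[0,-0.02,0.12,1,0,0,-0.1],[0,-0.05,0.24,2.5,0,0,-0.1],[0,-0.05,0.24,2.5,0,0,-0.1]]
  ]
}}

```text
t: 4.9
position: [0.5473, 0.1453, 0.0902]
eef_rot: [0.778, 1.435, -0.771]
wrist_force: [-3.4, 4.3, -4.1]
finger_gap: 0.0385
```

Emit:
{"op": "step_arm", "data": {
  "series": [
    [[0,-0.02,0.1,1,0,0,-0.1],[0,-0.04,0.2,2,0,0,-0.1],[0,-0.04,0.2,2,0,0,-0.1]]
  ]
}}

```text
t: 5.28
position: [0.5478, 0.1435, 0.0903]
eef_rot: [0.806, 1.426, -0.798]
wrist_force: [-3.0, 3.9, -4.2]
finger_gap: 0.0383
```

```bash
python3 a.py
```

```text
t 5.28 pos [0.5478 0.1435 0.0903] F [-3.   3.9 -4.2] gap 0.0383 polar 0.0563 20.27 jaw -58.9
```

Emit:
{"op": "step_arm", "data": {
  "series": [
    [[0.03,-0.02,0.1,1,0,0,-0.1],[0.05,-0.03,0.2,2,0,0,-0.1],[0.05,-0.03,0.2,2,0,0,-0.1]]
  ]
}}

```text
t: 5.65
position: [0.5485, 0.1418, 0.0902]
eef_rot: [0.833, 1.416, -0.825]
wrist_force: [-3.9, 4.3, -1.7]
finger_gap: 0.0384
```

Emit:
{"op": "step_arm", "data": {
  "series": [
    [[0,-0.02,0.1,1,0,0,-0.1],[0,-0.03,0.2,2,0,0,-0.1],[0,-0.03,0.2,2,0,0,-0.1]]
  ]
}}

```text
t: 6.02
position: [0.549, 0.1401, 0.0904]
eef_rot: [0.86, 1.406, -0.852]
wrist_force: [-2.8, 4.2, -3.3]
finger_gap: 0.0386
```

```bash
python3 a.py
```

```text
t 6.03 pos [0.549  0.1401 0.0904] F [-2.8  4.2 -3.3] gap 0.0386 polar 0.0563 16.57 jaw -62.9
```

Emit:
{"op": "step_arm", "data": {
  "series": [
    [[0.03,-0.02,0.12,1.2,0,0,-0.1],[0.05,-0.04,0.25,2.5,0,0,-0.1],[0.05,-0.04,0.25,2.5,0,0,-0.1]]
  ]
}}

```text
t: 6.4
position: [0.5497, 0.1378, 0.0902]
eef_rot: [0.893, 1.392, -0.885]
wrist_force: [-3.3, 3.4, -2.6]
finger_gap: 0.0385
```

Emit:
{"op": "step_arm", "data": {
  "series": [
    [[0.03,-0.02,0.12,1.2,0,0,-0.1],[0.05,-0.04,0.25,2.5,0,0,-0.1],[0.05,-0.04,0.25,2.5,0,0,-0.1]]
  ]
}}

```text
t: 6.78
position: [0.5503, 0.1354, 0.0901]
eef_rot: [0.927, 1.378, -0.918]
wrist_force: [-2.5, 3.7, -1.8]
finger_gap: 0.0381
```

Emit:
{"op": "step_arm", "data": {
  "series": [
    [[0.03,-0.02,0.12,1.2,0,0,-0.1],[0.05,-0.04,0.25,2.5,0,0,-0.1],[0.05,-0.04,0.25,2.5,0,0,-0.1]]
  ]
}}

```text
t: 7.15
position: [0.5508, 0.1331, 0.09]
eef_rot: [0.96, 1.363, -0.952]
wrist_force: [-4.2, 4.4, 0.1]
finger_gap: 0.0386
```

```bash
python3 a.py
```

```text
t 7.15 pos [0.5508 0.1331 0.09  ] F [-4.2  4.4  0.1] gap 0.0386 polar 0.0565 9.22 jaw -70.5
```

Emit:
{"op": "step_arm", "data": {
  "series": [
    [[0,-0.02,0.12,1.2,0,0,-0.1],[0,-0.04,0.25,2.5,0,0,-0.1],[0,-0.04,0.25,2.5,0,0,-0.1]]
  ]
}}

```text
t: 7.52
position: [0.5509, 0.1307, 0.0902]
eef_rot: [0.994, 1.348, -0.985]
wrist_force: [-2.3, 4.1, -2.8]
finger_gap: 0.0383
```

Emit:
{"op": "step_arm", "data": {
  "series": [
    [[0.03,-0.02,0.12,1.2,0,0,-0.1],[0.03,-0.04,0.25,2.5,0,0,-0.1],[0.03,-0.04,0.25,2.5,0,0,-0.1]]
  ]
}}

```text
t: 7.9
position: [0.5511, 0.1283, 0.0902]
eef_rot: [1.027, 1.332, -1.018]
wrist_force: [-3.0, 4.9, -3.4]
finger_gap: 0.0385
```

Emit:
{"op": "step_arm", "data": {
  "series": [
    [[0.03,-0.02,0.12,1.2,0,0,-0.1],[0.05,-0.04,0.25,2.5,0,0,-0.1],[0.05,-0.04,0.25,2.5,0,0,-0.1]]
  ]
}}

```text
t: 8.28
position: [0.5513, 0.1259, 0.0901]
eef_rot: [1.06, 1.316, -1.051]
wrist_force: [-3.5, 4.1, -2.1]
finger_gap: 0.0382
```

```bash
python3 a.py
```

```text
t 8.28 pos [0.5513 0.1259 0.0901] F [-3.5  4.1 -2.1] gap 0.0382 polar 0.0564 1.96 jaw -78.0
```

Emit:
{"op": "step_arm", "data": {
  "series": [
    [[0.03,-0.01,0.12,1.2,0,0,-0.1],[0.03,-0.03,0.25,2.5,0,0,-0.1],[0.03,-0.03,0.25,2.5,0,0,-0.1]]
  ]
}}

```text
t: 8.65
position: [0.5513, 0.1235, 0.0901]
eef_rot: [1.093, 1.299, -1.085]
wrist_force: [-3.1, 4.5, -1.9]
finger_gap: 0.0385
```

Emit:
{"op": "step_arm", "data": {
  "series": [
    [[0.03,-0.01,0.12,1.2,0,0,-0.1],[0.03,-0.03,0.25,2.5,0,0,-0.1],[0.03,-0.03,0.25,2.5,0,0,-0.1]]
  ]
}}

```text
t: 9.02
position: [0.5512, 0.1212, 0.0901]
eef_rot: [1.125, 1.281, -1.118]
wrist_force: [-3.0, 4.5, -2.1]
finger_gap: 0.0384
```

Emit:
{"op": "step_arm", "data": {
  "series": [
    [[0.03,-0.02,0.12,1.2,0,0,-0.1],[0.03,-0.04,0.25,2.5,0,0,-0.1],[0.03,-0.04,0.25,2.5,0,0,-0.1]]
  ]
}}

```text
t: 9.4
position: [0.551, 0.1188, 0.0901]
eef_rot: [1.158, 1.263, -1.15]
wrist_force: [-3.0, 4.3, -1.9]
finger_gap: 0.0383
```

Emit:
{"op": "step_arm", "data": {
  "series": [
    [[0.03,-0.02,0.12,1.2,0,0,-0.1],[0.03,-0.04,0.25,2.5,0,0,-0.1],[0.03,-0.04,0.25,2.5,0,0,-0.1]]
  ]
}}

```text
t: 9.78
position: [0.5507, 0.1165, 0.0902]
eef_rot: [1.191, 1.244, -1.183]
wrist_force: [-2.2, 3.5, -2.1]
finger_gap: 0.0384
```

```bash
python3 a.py; python3 - <<'E'
from h import *
c=cap('wrist','w2.png')
E
```

```text
t 9.78 pos [0.5507 0.1165 0.0902] F [-2.2  3.5 -2.1] gap 0.0384 polar 0.0562 -7.7 jaw -88.0
```

View pics/w2.png

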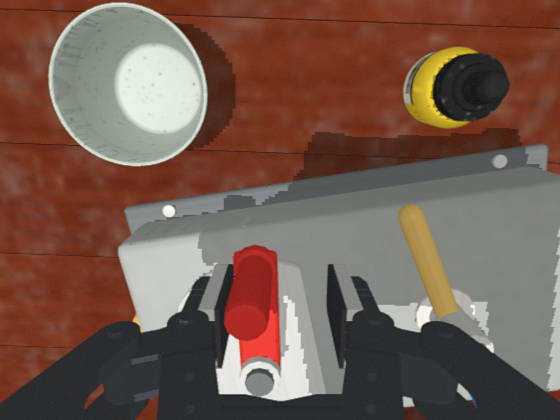

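Wrist view: the red grip at (250,290) rests against the trailing pad, clear of the leading one. The cup at (130,85) and yellow bottle at (455,88) are clear. The lever stands at about 3° and is still moving freely.

Emit:
{"op": "step_arm", "data": {
  "series": [
    [[0.03,-0.02,0.12,1.2,0,0,-0.1],[0.03,-0.03,0.22,2.2,0,0,-0.1],[0.03,-0.03,0.22,2.2,0,0,-0.1]]
  ]
}}

```text
t: 10.2
position: [0.5507, 0.1145, 0.0903]
eef_rot: [1.22, 1.226, -1.211]
wrist_force: [-2.6, 4.2, -2.6]
finger_gap: 0.0384
```

Emit:
{"op": "step_arm", "data": {
  "series": [
    [[0.03,-0.02,0.12,1.2,0,0,-0.1],[0.03,-0.03,0.22,2.2,0,0,-0.1],[0.03,-0.03,0.22,2.2,0,0,-0.1]]
  ]
}}

```text
t: 10.58
position: [0.5502, 0.1134, 0.0905]
eef_rot: [1.25, 1.21, -1.239]
wrist_force: [-2.0, 8.1, -1.9]
finger_gap: 0.0383
```

The force rose to 8 N and the motion fell short, so this is the stop. One small confirming push.

Emit:
{"op": "step_arm", "data": {
  "series": [
    [[0,0,0.12,0.5,0,0,-0.1],[0,0,0.18,0.5,0,0,-0.1],[0,0,0.18,0.5,0,0,-0.1]]
  ]
}}

```text
t: 10.95
position: [0.5499, 0.1132, 0.0907]
eef_rot: [1.258, 1.208, -1.245]
wrist_force: [-2.1, 10.1, -4.0]
finger_gap: 0.0384
```

```bash
python3 a.py
```

```text
t 10.95 pos [0.5499 0.1132 0.0907] F [-2.1 10.1 -4. ] gap 0.0384 polar 0.056 -11.12 jaw -93.0
```

Emit:
{"op": "step_arm", "data": {
  "series": [
    [[0,0,-0.5,0,0,0,-0.1],[0,0,-1.1,0,0,0,-0.1],[0,0,-1.1,0,0,0,-0.1],[-4,0,-1.1,0,0,0,-0.1],[-8,0,-1.1,0,0,0,-0.1],[-10,0,-1.1,0,0,0,-0.1],[-10,0,-1.1,0,0,0,-0.1]]
  ]
}}

```text
t: 11.82
position: [0.5532, 0.1218, 0.1928]
eef_rot: [1.26, 1.204, -1.242]
wrist_force: [0.4, -0.8, -0.6]
finger_gap: 0.0384
```

```bash
python3 - <<'E'
from h import *
show((.514,.026),.056,1,0,[-147.4])
E
```

```text
t 11.82 pos [0.5532 0.1218 0.1928] F [ 0.4 -0.8 -0.6] gap 0.0384 polar 0.1035 67.77 jaw -93.0
-147.4 [10.15 -7.9  13.25] [-35.6  -1.3  -0. ]
```

Emit:
{"op": "step_arm", "data": {
  "series": [
    [[0,-3,5,-10,0,0,-0.1],[0,-6,10,-20,-1,0,-0.1],[0,-7.9,13.2,-30,-1.3,0,-0.1],[0,-7.9,13.2,-35.6,-1.3,0,-0.1],[0,-7.9,13.2,-35.6,-1.3,0,-0.1],[0,-7.9,13.2,-35.6,-1.3,0,-0.1]]
  ]
}}

```text
t: 12.58
position: [0.4673, -0.0057, 0.1899]
eef_rot: [0.781, 1.426, -0.782]
wrist_force: [-0.5, 0.9, 0.5]
finger_gap: 0.0382
```

```bash
python3 - <<'E'
from h import *
show((.514,.026),.056,1,0,[-147.4])
c=cap('wrist','w3.png')
for n,X in dict(bg=(.4684,-.0031,.122),bh=(.5143,.0263,.087),rh=(.495,.124,.087),rg=(.551,.124,.122)).items():print(n,proj(c,X).round(1))
E
```

```text
t 12.57 pos [ 0.4673 -0.0057  0.1899] F [-0.5  0.9  0.5] gap 0.0382 polar 0.0565 -145.82 jaw -57.5
-147.4 [10.09  0.05 -0.15] [-0.1 -0.   0. ]
bg [277.4 222.2]
bh [277.5 123.5]
rh [125.   62.6]
rg [147. -48.]
```

View pics/w3.png

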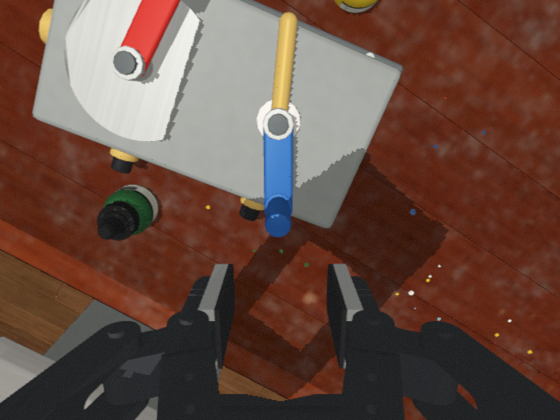

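Wrist view: the blue grip top is at (278,226), predicted (277,222). Its hub is at (278,124), and the cam's flat at (185,95) now faces the finger. Going down.

Emit:
{"op": "step_arm", "data": {
  "series": [
    [[5,0,-0.1,0,0,0,-0.1],[8.5,0,-0.1,0,0,0,-0.1],[10.1,0,-0.1,0,0,0,-0.1],[10.1,0,-0.1,0,0,0,-0.1],[10.1,0,-0.1,0,0,0,-0.1]]
  ]
}}

```text
t: 13.25
position: [0.4675, -0.0046, 0.0895]
eef_rot: [0.781, 1.425, -0.781]
wrist_force: [-0.5, -1.0, -0.2]
finger_gap: 0.0384
```

```bash
sed 's/show.*/show((.514,.026),.056,1,.011,[-147,-140,-130,-120,-110,-105])/' a.py>b.py; python3 b.py
```

```text
t 13.25 pos [ 0.4675 -0.0046  0.0895] F [-0.5 -1.  -0.2] gap 0.0384 polar 0.0557 -146.6 jaw -57.4
-147 [ 0.05 -0.03  1.06] [-0.4  0.  -0. ]
-140 [0.05 0.15 1.73] [-7.4  0.  -0. ]
-130 [0.05 0.55 2.65] [-17.4   0.   -0. ]
-120 [0.05 1.1  3.48] [-27.4   0.   -0. ]
-110 [0.05 1.79 4.2 ] [-37.4   0.   -0. ]
-105 [0.05 2.17 4.51] [-42.4   0.   -0. ]
```

Emit:
{"op": "step_arm", "data": {
  "series": [
    [[0.05,0,1.06,0,0,0,-0.1],[0.05,0.07,1.4,-4,0,0,-0.1],[0.05,0.15,1.73,-7.4,0,0,-0.1],[0.05,0.35,2.2,-12.4,0,0,-0.1],[0.05,0.55,2.65,-17.4,0,0,-0.1],[0.05,0.82,3.08,-22.4,0,0,-0.1],[0.05,1.1,3.48,-27.4,0,0,-0.1],[0.05,1.1,3.48,-27.4,0,0,-0.1]]
  ]
}}

```text
t: 14.25
position: [0.4954, -0.0279, 0.0895]
eef_rot: [0.411, 1.532, -0.41]
wrist_force: [-2.0, 3.6, 1.3]
finger_gap: 0.0386
```

```bash
python3 b.py
```

```text
t 14.25 pos [ 0.4954 -0.0279  0.0895] F [-2.   3.6  1.3] gap 0.0386 polar 0.057 -109.02 jaw -30.0
-147 [ 0.05  0.1  -2.65] [27. -0. -0.]
-140 [ 0.05 -0.05 -1.97] [20. -0. -0.]
-130 [ 0.05 -0.11 -0.97] [10. -0. -0.]
-120 [ 0.05 -0.01  0.01] [-0. -0. -0.]
-110 [0.05 0.27 0.97] [-10.  -0.  -0.]
-105 [0.05 0.47 1.43] [-15.  -0.  -0.]
```

Friction only. Next on to about -110° in small steps, then -105°.

Emit:
{"op": "step_arm", "data": {
  "series": [
    [[0.05,0.02,0.25,-2.5,0,0,-0.1],[0.05,0.1,0.5,-5,0,0,-0.1],[0.05,0.1,0.5,-5,0,0,-0.1]]
  ]
}}

```text
t: 14.62
position: [0.4995, -0.0293, 0.0893]
eef_rot: [0.344, 1.545, -0.342]
wrist_force: [-3.5, 2.3, 1.2]
finger_gap: 0.0387
```

Emit:
{"op": "step_arm", "data": {
  "series": [
    [[0,0.04,0.2,-2.2,0,0,-0.1],[0,0.1,0.45,-4.5,0,0,-0.1],[0,0.1,0.45,-4.5,0,0,-0.1]]
  ]
}}

```text
t: 15.0
position: [0.5029, -0.03, 0.0894]
eef_rot: [0.284, 1.556, -0.281]
wrist_force: [-3.7, 3.7, 0.9]
finger_gap: 0.0387
```

```bash
python3 b.py|head -1
```

```text
t 15.0 pos [ 0.5029 -0.03    0.0894] F [-3.7  3.7  0.9] gap 0.0387 polar 0.0571 -101.17 jaw -20.6
```

Emit:
{"op": "step_arm", "data": {
  "series": [
    [[0,0.04,0.2,-2.2,0,0,-0.1],[0,0.1,0.45,-4.5,0,0,-0.1],[0,0.1,0.45,-4.5,0,0,-0.1]]
  ]
}}

```text
t: 15.38
position: [0.5064, -0.0304, 0.0894]
eef_rot: [0.223, 1.566, -0.219]
wrist_force: [-3.5, 3.3, 1.0]
finger_gap: 0.0382
```

Emit:
{"op": "step_arm", "data": {
  "series": [
    [[0,0.04,0.15,-1.5,0,0,-0.1],[0,0.08,0.3,-3,0,0,-0.1],[0,0.08,0.3,-3,0,0,-0.1]]
  ]
}}

```text
t: 15.75
position: [0.5085, -0.0303, 0.0894]
eef_rot: [0.183, 1.571, -0.178]
wrist_force: [-3.7, 2.8, -0.7]
finger_gap: 0.0382
```

```bash
python3 b.py|head -1
```

```text
t 15.75 pos [ 0.5085 -0.0303  0.0894] F [-3.7  2.8 -0.7] gap 0.0382 polar 0.0566 -95.62 jaw -13.1
```

Emit:
{"op": "step_arm", "data": {
  "series": [
    [[0,0.03,0.15,-1,0,0,-0.1],[0,0.06,0.3,-2,0,0,-0.1],[0,0.06,0.3,-2,0,0,-0.1]]
  ]
}}

```text
t: 16.12
position: [0.5103, -0.0304, 0.0894]
eef_rot: [0.156, 1.576, -0.15]
wrist_force: [-4.1, 2.4, 0.4]
finger_gap: 0.0385
```

Emit:
{"op": "step_arm", "data": {
  "series": [
    [[0,0.03,0.15,-1,0,0,-0.1],[0,0.06,0.28,-2,0,0,-0.1],[0,0.06,0.28,-2,0,0,-0.1]]
  ]
}}

```text
t: 16.5
position: [0.512, -0.0303, 0.0893]
eef_rot: [0.128, 1.579, -0.123]
wrist_force: [-4.0, 2.6, 0.9]
finger_gap: 0.0387
```

```bash
python3 b.py|head -1
```

```text
t 16.5 pos [ 0.512  -0.0303  0.0893] F [-4.   2.6  0.9] gap 0.0387 polar 0.0564 -92.04 jaw -9.1
```

Emit:
{"op": "step_arm", "data": {
  "series": [
    [[0,0.03,0.15,-1,0,0,-0.1],[0,0.06,0.28,-2,0,0,-0.1],[0,0.06,0.28,-2,0,0,-0.1]]
  ]
}}

```text
t: 16.88
position: [0.5137, -0.0303, 0.0893]
eef_rot: [0.101, 1.583, -0.095]
wrist_force: [-5.1, 2.4, 0.2]
finger_gap: 0.0385
```

Emit:
{"op": "step_arm", "data": {
  "series": [
    [[0,0.03,0.15,-1,0,0,-0.1],[0,0.06,0.28,-2,0,0,-0.1],[0,0.06,0.28,-2,0,0,-0.1]]
  ]
}}

```text
t: 17.25
position: [0.5154, -0.0302, 0.0893]
eef_rot: [0.074, 1.586, -0.067]
wrist_force: [-4.0, 1.4, 0.6]
finger_gap: 0.0381
```

```bash
python3 b.py|head -1
```

```text
t 17.25 pos [ 0.5154 -0.0302  0.0893] F [-4.   1.4  0.6] gap 0.0381 polar 0.0562 -88.56 jaw -5.1
```

Emit:
{"op": "step_arm", "data": {
  "series": [
    [[0,0.03,0.15,-1,0,0,-0.1],[0,0.06,0.28,-2,0,0,-0.1],[0,0.06,0.28,-2,0,0,-0.1]]
  ]
}}

```text
t: 17.62
position: [0.5171, -0.03, 0.0892]
eef_rot: [0.046, 1.589, -0.04]
wrist_force: [-4.4, 0.6, 1.5]
finger_gap: 0.0381
```

Emit:
{"op": "step_arm", "data": {
  "series": [
    [[0,0.03,0.15,-1,0,0,-0.1],[0,0.05,0.28,-2,0,0,-0.1],[0,0.05,0.28,-2,0,0,-0.1]]
  ]
}}

```text
t: 18.0
position: [0.5189, -0.0299, 0.0892]
eef_rot: [0.019, 1.591, -0.012]
wrist_force: [-5.2, 1.0, 1.5]
finger_gap: 0.0387
```

Emit:
{"op": "step_arm", "data": {
  "series": [
    [[0,0.03,0.15,-1,0,0,-0.1],[0,0.05,0.28,-2,0,0,-0.1],[0,0.05,0.28,-2,0,0,-0.1]]
  ]
}}

```text
t: 18.38
position: [0.5206, -0.0296, 0.0892]
eef_rot: [-0.009, 1.593, 0.016]
wrist_force: [-3.8, 0.3, 1.3]
finger_gap: 0.0382
```

```bash
python3 b.py|head -1
```

```text
t 18.38 pos [ 0.5206 -0.0296  0.0892] F [-3.8  0.3  1.3] gap 0.0382 polar 0.056 -83.19 jaw 0.9
```

Emit:
{"op": "step_arm", "data": {
  "series": [
    [[0,0.03,0.15,-1,0,0,-0.1],[0,0.05,0.28,-2,0,0,-0.1],[0,0.05,0.28,-2,0,0,-0.1]]
  ]
}}

```text
t: 18.75
position: [0.5225, -0.0294, 0.0891]
eef_rot: [-0.037, 1.595, 0.044]
wrist_force: [-4.5, 1.3, 1.8]
finger_gap: 0.0389
```

Emit:
{"op": "step_arm", "data": {
  "series": [
    [[0,0.02,0.15,-1,0,0,-0.1],[0,0.04,0.28,-2,0,0,-0.1],[0,0.04,0.28,-2,0,0,-0.1]]
  ]
}}

```text
t: 19.12
position: [0.5243, -0.0291, 0.0891]
eef_rot: [-0.064, 1.596, 0.073]
wrist_force: [-5.4, 0.8, 1.3]
finger_gap: 0.0381
```

Emit:
{"op": "step_arm", "data": {
  "series": [
    [[0,0.02,0.15,-1,0,0,-0.1],[0,0.04,0.28,-2,0,0,-0.1],[0,0.04,0.28,-2,0,0,-0.1]]
  ]
}}

```text
t: 19.5
position: [0.5261, -0.0286, 0.089]
eef_rot: [-0.092, 1.596, 0.101]
wrist_force: [-4.6, 0.9, 0.2]
finger_gap: 0.0383
```

```bash
python3 b.py|head -1
```

```text
t 19.5 pos [ 0.5261 -0.0286  0.089 ] F [-4.6  0.9  0.2] gap 0.0383 polar 0.056 -77.5 jaw 7.0
```

Emit:
{"op": "step_arm", "data": {
  "series": [
    [[0,0.03,0.15,-0.7,0,0,-0.1],[0,0.04,0.28,-1.4,0,0,-0.1],[0,0.04,0.28,-1.4,0,0,-0.1]]
  ]
}}

```text
t: 19.88
position: [0.528, -0.0283, 0.089]
eef_rot: [-0.112, 1.597, 0.121]
wrist_force: [-5.5, -0.6, 0.1]
finger_gap: 0.0388
```

Emit:
{"op": "step_arm", "data": {
  "series": [
    [[0,0.03,0.15,-0.7,0,0,-0.1],[0,0.04,0.28,-1.4,0,0,-0.1],[0,0.04,0.28,-1.4,0,0,-0.1]]
  ]
}}

```text
t: 20.25
position: [0.5299, -0.028, 0.089]
eef_rot: [-0.131, 1.597, 0.14]
wrist_force: [-4.7, -0.0, 1.4]
finger_gap: 0.0385
```

Emit:
{"op": "step_arm", "data": {
  "series": [
    [[0,0.03,0.15,-0.8,0,0,-0.1],[0,0.04,0.28,-1.6,0,0,-0.1],[0,0.04,0.28,-1.6,0,0,-0.1]]
  ]
}}

```text
t: 20.62
position: [0.5317, -0.0276, 0.0889]
eef_rot: [-0.154, 1.598, 0.163]
wrist_force: [-3.8, 0.1, 0.8]
finger_gap: 0.0386
```

```bash
python3 b.py|head -1
```

```text
t 20.62 pos [ 0.5317 -0.0276  0.0889] F [-3.8  0.1  0.8] gap 0.0386 polar 0.0564 -71.68 jaw 11.5
```

Lever at about -83°, still only friction.

Emit:
{"op": "step_arm", "data": {
  "series": [
    [[0,0.04,0.15,-1,0,0,-0.1],[0,0.06,0.28,-1.8,0,0,-0.1],[0,0.06,0.28,-1.8,0,0,-0.1]]
  ]
}}

```text
t: 21.0
position: [0.5336, -0.027, 0.0889]
eef_rot: [-0.179, 1.597, 0.188]
wrist_force: [-5.8, -0.8, 0.2]
finger_gap: 0.0386
```

Emit:
{"op": "step_arm", "data": {
  "series": [
    [[0,0.04,0.15,-1,0,0,-0.1],[0,0.06,0.28,-1.8,0,0,-0.1],[0,0.06,0.28,-1.8,0,0,-0.1]]
  ]
}}

```text
t: 21.38
position: [0.5353, -0.0263, 0.0889]
eef_rot: [-0.204, 1.597, 0.214]
wrist_force: [-5.0, -0.1, 0.3]
finger_gap: 0.0388
```

Emit:
{"op": "step_arm", "data": {
  "series": [
    [[0,0.04,0.15,-1,0,0,-0.1],[0,0.06,0.28,-1.8,0,0,-0.1],[0,0.06,0.28,-1.8,0,0,-0.1]]
  ]
}}

```text
t: 21.75
position: [0.5371, -0.0256, 0.0889]
eef_rot: [-0.23, 1.596, 0.239]
wrist_force: [-4.4, -0.7, 1.1]
finger_gap: 0.0385
```

```bash
python3 b.py|head -1
```

```text
t 21.75 pos [ 0.5371 -0.0256  0.0889] F [-4.4 -0.7  1.1] gap 0.0385 polar 0.0565 -65.91 jaw 17.0
```

Emit:
{"op": "step_arm", "data": {
  "series": [
    [[0,0.04,0.15,-1,0,0,-0.1],[0,0.06,0.28,-1.8,0,0,-0.1],[0,0.06,0.28,-1.8,0,0,-0.1]]
  ]
}}

```text
t: 22.12
position: [0.5388, -0.0248, 0.0889]
eef_rot: [-0.255, 1.594, 0.265]
wrist_force: [-5.4, -0.8, 1.1]
finger_gap: 0.0382
```

Emit:
{"op": "step_arm", "data": {
  "series": [
    [[0,0.04,0.15,-1,0,0,-0.1],[0,0.06,0.28,-1.8,0,0,-0.1],[0,0.06,0.28,-1.8,0,0,-0.1]]
  ]
}}

```text
t: 22.5
position: [0.5405, -0.024, 0.0888]
eef_rot: [-0.28, 1.593, 0.29]
wrist_force: [-4.8, -1.0, 1.6]
finger_gap: 0.0381
```

Emit:
{"op": "step_arm", "data": {
  "series": [
    [[0,0.04,0.15,-1,0,0,-0.1],[0,0.06,0.28,-1.8,0,0,-0.1],[0,0.06,0.28,-1.8,0,0,-0.1]]
  ]
}}

```text
t: 22.88
position: [0.5415, -0.0233, 0.0887]
eef_rot: [-0.306, 1.592, 0.316]
wrist_force: [-6.0, -1.7, 1.2]
finger_gap: 0.0385
```

```bash
python3 b.py|head -1
```

```text
t 22.88 pos [ 0.5415 -0.0233  0.0887] F [-6.  -1.7  1.2] gap 0.0385 polar 0.0564 -60.87 jaw 22.6
```

Emit:
{"op": "step_arm", "data": {
  "series": [
    [[0,0.02,0.12,-0.5,0,0,-0.1],[0,0.04,0.24,-0.8,0,0,-0.1],[0,0.04,0.24,-0.8,0,0,-0.1]]
  ]
}}

```text
t: 23.25
position: [0.5415, -0.023, 0.0886]
eef_rot: [-0.318, 1.595, 0.327]
wrist_force: [-8.3, -2.0, 2.6]
finger_gap: 0.0385
```

```bash
python3 b.py|head -1
```

```text
t 23.25 pos [ 0.5415 -0.023   0.0886] F [-8.3 -2.   2.6] gap 0.0385 polar 0.0562 -60.69 jaw 23.4
```

Emit:
{"op": "step_arm", "data": {
  "series": [
    [[0,0.02,0.15,0,0,0,-0.1],[0,0.03,0.3,0,0,0,-0.1],[0,0.03,0.3,0,0,0,-0.1]]
  ]
}}

```text
t: 23.62
position: [0.5416, -0.0229, 0.0885]
eef_rot: [-0.32, 1.6, 0.328]
wrist_force: [-9.0, -4.5, 4.5]
finger_gap: 0.0385
```

```bash
python3 b.py|head -1
```

```text
t 23.62 pos [ 0.5416 -0.0229  0.0885] F [-9.  -4.5  4.5] gap 0.0385 polar 0.0561 -60.56 jaw 23.5
```

The selector is firmly at its stop: 10 N total and only 0.1 mm of motion. At about -72° it is inside the stop window, so this can't be the cam. Backing off and lifting.

Emit:
{"op": "step_arm", "data": {
  "series": [
    [[0,0,-0.5,0,0,0,-0.1],[0,0,-1.1,0,0,0,-0.1],[0,0,-1.1,0,0,0,-0.1],[-4,0,-1.1,0,0,0,-0.1],[-8,0,-1.1,0,0,0,-0.1],[-12,0,-1.1,0,0,0,-0.1],[-14,-6,-1.1,0,0,0,-0.1],[-14,-12,-1.1,0,0,0,-0.1],[-14,-12,-1.1,0,0,0,-0.1]]
  ]
}}

```text
t: 24.75
position: [0.5892, -0.1406, 0.2275]
eef_rot: [-0.319, 1.597, 0.322]
wrist_force: [-1.4, 0.2, 0.2]
finger_gap: 0.0382
```

```bash
python3 - <<'E'
from h import *
print(ctrl.sense()['position'])
c=cap('wrist','w4.png');S=cap('scene')
for n,X in dict(bh=(.5143,.0263,.087),rh=(.495,.124,.087),cup=(.623,.19,.05),yel=(.622,.036,.07),grn=(.384,.098,.07)).items():print(n,proj(c,X).round(1))
a=cv2.resize(S['img'][120:280,225:395],None,fx=3.5,fy=3.5);cv2.imwrite('pics/c5.png',a[:,:,::-1])
E
```

```text
[ 0.58924202 -0.14064749  0.22747575]
bh [287.7 -78.3]
rh [ 325.5 -281. ]
cup [ 549.4 -256.5]
yel [435.6 -13.8]
grn [ 139.7 -288.5]
```

View pics/w4.png

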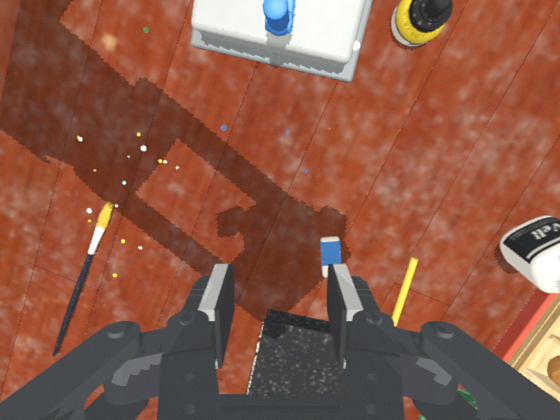

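View pics/c5.png

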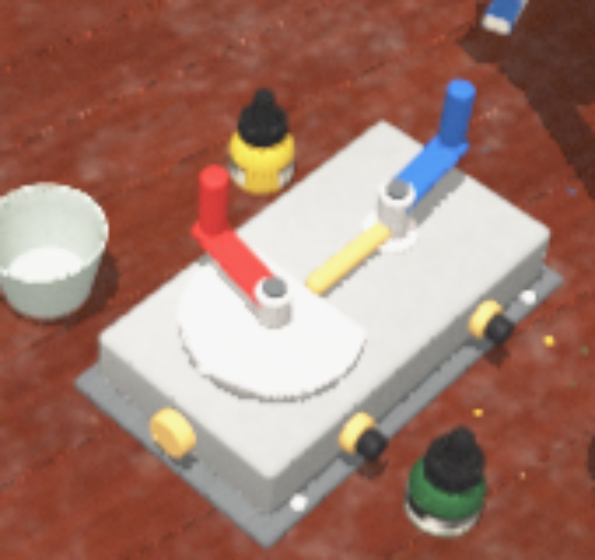

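The scene crop shows the red lever, grip top at (213,175), across the block. The brass finger, tip at (315,285), lies along the cam's flat, and the blue grip is at (459,90). Bottles and cup stand as before. One numeric check, then I'll hand in.

```bash
python3 - <<'E'
from h import *
S=cap('scene')
for n,p,C in(('red',(213,175),(.495,.124)),('blue',(459,90),(.514,.026))):
    d=ray(S,225+p[0]/3.5,120+p[1]/3.5,.122)[:2]-C;print(n,np.linalg.norm(d).round(4),np.degrees(np.arctan2(d[1],d[0])).round(1))
print(workorder.finish_job())
E
```

```text
red 0.057 0.8
blue 0.0539 -72.6
the job is handed in; nothing more can be done
None
```

Both levers are shut against their inner stops, and the job is handed in at about 25 s of the 72 s allowed. No verdict was reported.

- **Red main lever:** I turned it clockwise in small steps against about 5 N of friction until it met its stop. The last push read about 10 N in total, roughly 5 N beyond friction, and moved it only 0.2 mm.
- **Blue selector lever:** I turned it anticlockwise the same way. The last push also read about 10 N in total and moved it only 0.1 mm.
- **Final check:** After I let go, the scene picture put red at 0.8° and blue at -72.6° (world angles), both inside their stop windows. For red, push-time estimates ranged from about 3° before contact to 0° at the stop, within measuring error. Blue matches its push-time estimate of about -72°.
- **Lock and surroundings:** The brass finger lies along the cam's flat. The bottles and cup look unmoved in the last picture; I did not re-measure their positions.

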